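# One click down for the saucepan, one click up for the frying pan

## Robot

A 6-joint arm with a two-finger parallel gripper is mounted at the origin on a cart in front of the work surface, level with it; the furniture and walls round the work are solid. World frame = base frame: x ahead of the robot, y to its left, z up, the work surface at z = 0. Lengths are in m, angles in rad, forces in N, time in s.
With the tool pointing down it reaches from about 0.225 to 0.875 m from the base axis. Payload 3.4 kg.
Tool frame: the origin (TCP) lies on the centre line of the jaws, within the pads' length; the fingertips stand 14 mm ahead of it and the grasp point (between the pads) lies 5 mm behind it; z points along the fingers, y is the line along which they close (so a half turn about z gives the same grasp; the last joint's range is limited). The gripper opens to 85 mm and grips with 20 to 120 N. Pads are 22 mm wide; open, the fingers measure 114 mm over their backs; the gripper's body (76 mm by 85 mm) begins 54 mm behind the grasp point. The pads swing forward as they close: fully open they stand 13 mm farther back than shut.
Start: joints at [0.984, 0.276, 1.505, -0, 1.361, -0.121], TCP at [0.258, 0.514, 0.245] pointing down, gripper open.
Joint ranges: [-2.89, 2.89], [-0.75, 2.08], [0.22, 2.7], [-1.18, 4.32], [0.11, 2.71], [-2.7, 2.7]. Speed limits (rad/s): [2.57, 2.57, 3.14, 3.14, 3.14, 3.14].

## Interface

Orientations are given as a unit quaternion [w, x, y, z].
In Python, from rig import manip, eyes gives the robot as it stands.
- The arm moves only by the shell command python3 -m creep 'ROWS' [FORCE]. ROWS is JSON, a list of rows, each a list of 5 numbers: the opening, from 0 (shut) to 1 (fully open), then the shift along the tool's x, y, z normalised to -1 to 1, where 1 is 0.5 m, then the turn about the tool's z normalised to -1 to 1, where 1 is 360 degrees. In form: [[fingers, dx, dy, dz, spin], ...]. A call has 1 to 10 rows; each row is the pose to reach, as a shift and turn from the pose commanded when the call began, along the tool's axes at that moment, turning the shorter way round; what a row does not reach only later rows make up. A row lasts 1/10 s, in which the tool goes at most 50 mm and 8.59 degrees, less where a joint would pass 70% of its speed; a pose out of reach is approached as far as the arm can. A call with a number of a shift or a turn outside -1 to 1 is refused whole. A call with a gripper value outside its range is refused whole. The fingers move at their own pace and stop on an object; FORCE is the grip in N (left out, the last holds). Time passes only in rows, so rows that repeat a pose let the fingers close. It gives the time, the measured TCP pose, the force, the opening and the grip force at its end, in the units of the state.
- manip.get_state(): the state, without advancing time (a new reading comes with each control period).
- eyes.get_image(name): name is "scene" or "top" or "wrist"; returns a dict with "frame" (480x640x3 uint8, red, green, blue), "fx", "fy", "cx", "cy" (pixels), "k1" (the pictures are not rectified: a ray, as slopes to the right and down, at radius r is drawn at 1 + k1 r^2 times it, then the intrinsics apply), "R" (3x3) and "t" (3): a world point X has camera coordinates R X + t. Camera axes: x right, y down, z forward; pixel columns grow to the right and rows downward; lengths in m; the calibration is good to about 2 mm. A picture is of the moment at which its call begins. There is no depth.
- manip.sign_off(): hands the job in; it is judged then, once.
Trained networks look in the newest picture that a camera, given by its name, has taken for a name from the list of things; names that differ only in an ending like _2 or _b are one class to them, and where a whole thing is asked for, a point or a joint stands for the part that bears it (a point fixed in the world has none). Each returns a list of dicts, best first, with "confidence" (0 to 1); they miss things now and then, are a little off and sometimes report something else, mostly with a low value. They report only what shows in the picture. A call takes as long as a camera call.
- eyes.regions_of(camera, label): "mask" (480x640 bool, what is visible of it) and "bbox" ([left, top, right, bottom] in pixels, round what is visible of it).
- eyes.place_of(camera, label): "centre" ([column, row] in pixels: a listed point, or the origin of a listed thing).
The state is a dict: "clock": time; "qpos": joint angles; "qd": joint speeds; "effort": joint torques, N m; "position": TCP position; "ee_rot": TCP orientation; "contact_force": force on the tool from outside, world axes, zero at the start; "moment": the same for the moment, N m; "width": finger opening in m; "gripper_force": force on a finger pad.
Only numpy, scipy, OpenCV 4.12 (cv2) and the standard library are available. Lean on these libraries where they do the work, as an engineer would, in place of code of your own. Each camera call takes 0.05 s, during which the arm holds its last target. There are 200 camera calls.

## Task

The saucepan on the twin hotplate is boiling over and the frying pan is too cool: turn the knob of the plate under the saucepan one click down (anticlockwise as you face it) and the knob of the plate under the frying pan one click up (clockwise), each from where it now stands and left resting in its click. Turn each knob by rubbing a fingertip across its knurled rim with a light push; do not take a knob between the fingers, and do not press hard. The left knob serves the left plate and the right knob the right plate; leave the pans, the mill, the shaker and the spoon where they stand.

Things in the scene. Friction and masses are not known exactly. Their poses are not given: they have to be found in the camera images.
- hotplate: White twin hotplate, fixed, 272 mm deep (x), 420 wide (y), flat top 75 high. Origin: middle of its underside; x to its back, y to its left as the robot sees it, z up. Its front (lower edge x -142, top edge x -110) is a control panel leaning back 30 degrees from upright with two black knurled knobs 200 mm apart. Two dark round plates, 150 mm across, stand 8 mm above the top.
- plate_left (a point): Centre of the upper face of the left plate (hotplate frame [35, 100, 83] mm); served by the left knob. Wall units hang above the plates: their underside is 510 mm above the worktop, their front edge about 570 mm in front of the robot.
- plate_right (a point): Centre of the upper face of the right plate (hotplate frame [35, -100, 83] mm); served by the right knob.
- knob_left_face (a point): Centre of the round outer face of the left knob (hotplate frame [-149, 100, 59] mm); its z axis is the knob's axis, towards the robot and 30 degrees up; it turns with the knob. The knob is 44 mm across and 26 long from panel to face, with a white pointer line. Round it are seven marks 45 degrees apart: an open ring (off, lower left), then dots growing clockwise.
- knob_right_face (a point): The same for the right knob (hotplate frame [-149, -100, 59] mm).
- rim_left (a point): Highest point of the left knob's rim, on its outer edge (hotplate frame [-138, 100, 78] mm; it does not turn; axes as the hotplate's). A fingertip pressed down here and moved along the hotplate's y rolls the knob, 17 mm for a click; moved to the right (-y) it turns clockwise. The knob does not yield downwards.
- rim_right (a point): The same for the right knob (hotplate frame [-138, -100, 78] mm).
- knob_left (a joint): Angle of the left knob, rad, growing clockwise as seen by the robot: 0 off, a click each 0.785 (45 degrees), 4.71 full. Starts in the third click after off (2.356, pointer straight up the panel). Its switch draws it into the nearest click: leaving one takes about 0.06 N m (3 N of rub at the rim, so a push of some 8 to 15 N); half-way (0.39 rad, 9 mm) it snaps on to the next.
- knob_right (a joint): The same for the right knob. Starts in the second click after off (1.571, pointer 45 degrees to the left of straight up).
- saucepan: Steel saucepan with a closed domed lid with a black lid knob, 154 mm across, 123 mm high to the lid knob, with a black handle 135 mm long that points to the back; stands loose on one of the two plates. Origin: centre of its underside, z up, handle along its own +x.
- frying_pan: Open shallow steel frying pan, 180 mm across the rim, 42 mm high, with a black handle 135 mm long that points to the back; stands loose on the other plate. Origin: centre of its underside, z up, handle along its own +x.
- pepper_mill: Brown wooden pepper mill, 58 mm across, 150 mm high, standing left of the hotplate; leave it. Origin: centre of its underside.
- salt_shaker: Small grey and clear salt shaker, 44 mm across, 90 mm high, standing left of the hotplate; leave it. Origin: centre of its underside.
- teaspoon: Steel teaspoon, 130 mm long, 27 mm wide, 11 mm high, lying on the worktop in front of the hotplate; leave it. Origin: its middle, at its underside.

How it is judged:
By the outcome, as a careful person would: the job done as asked, in the order asked, and still so for the second after the job is handed in, with the robot touching nothing.
It also fails if it takes over 38 s, if anything falls off the work surface, if the arm or the gripper's body presses on something with over 40 N, if the wrist force passes 120 N, or if a joint passes its speed limit or range.

## Working session

There is one attempt and no reset: what is moved stays moved. The work goes in short steps, Python scripts to look and compute and a shell command to move; the robot and the scene stay as the last step left them, time stands still between calls to the robot, and variables do not carry over. Pictures are saved under pics/ and viewed, at most 10 in all, crops included, and the job is handed in when it is done.

```bash
ls; mkdir -p pics
cat > h.py <<'E'
import numpy as np, cv2
from rig import manip, eyes
from scipy.spatial.transform import Rotation as Rot
def snap(name, fn=None):
    im=eyes.get_image(name)
    if fn: cv2.imwrite('pics/'+fn, im['frame'][:,:,::-1])
    return im
def ray(im,uv):
    d=np.array([(uv[0]-im['cx'])/im['fx'],(uv[1]-im['cy'])/im['fy']])
    s=d.copy()
    for _ in range(20): s=d/(1+im['k1']*(s@s))
    R=np.array(im['R']);t=np.array(im['t'])
    v=R.T@np.array([s[0],s[1],1]); return -R.T@t, v/np.linalg.norm(v)
def at_z(im,uv,z):
    o,v=ray(im,uv); return o+v*(z-o[2])/v[2]
def tri(rs):
    A=np.zeros((3,3));b=np.zeros(3)
    for o,v in rs:
        P=np.eye(3)-np.outer(v,v);A+=P;b+=P@o
    X=np.linalg.solve(A,b); return X,[np.linalg.norm((np.eye(3)-np.outer(v,v))@(X-o)) for o,v in rs]
def proj(im,X):
    c=np.array(im['R'])@X+np.array(im['t']);s=c[:2]/c[2];s=s*(1+im['k1']*(s@s))
    return [im['fx']*s[0]+im['cx'],im['fy']*s[1]+im['cy']]
E
python3 - <<'E'
from h import *
np.set_printoptions(precision=4,suppress=True)
s=manip.get_state();print(s)
ims={c:snap(c,c+'1.png') for c in('scene','top','wrist')}
for n in ['hotplate','plate_left','plate_right','knob_left_face','knob_right_face','rim_left','rim_right','saucepan','frying_pan']:
    rs=[]
    for c in ('scene','top','wrist'):
        p=eyes.place_of(c,n)
        for q in p[:2]: print(n,c,np.round(q['centre'],1),round(q['confidence'],2))
        if p and p[0]['confidence']>.4: rs.append(ray(ims[c],p[0]['centre']))
    if len(rs)>1: print('   ',*tri(rs))
for c in ims: i=ims[c]; print(c,-np.array(i['R']).T@i['t'],i['fx'])
E
```

```text
pics
{'clock': 0.0, 'qpos': array([ 0.984 ,  0.2766,  1.5062, -0.    ,  1.3607, -0.121 ]), 'qd': array([ 0.0002, -0.0008, -0.0002, -0.0012,  0.0011,  0.0008]), 'effort': array([ -0.0008, -41.6784, -24.5804,  -0.0005,   0.0113,   0.    ]), 'position': array([0.258 , 0.5133, 0.2444]), 'ee_rot': array([-0.0003,  0.2308,  0.973 , -0.0009]), 'contact_force': array([-0.2355, -0.3566, -0.5026]), 'moment': array([0.0241, 0.0442, 0.0445]), 'gripper_force': 0.0, 'width': 0.08529607556042754}
hotplate scene [373.2 279.2] 0.97
hotplate top [366.  222.3] 0.71
    [ 0.5695 -0.197   0.016 ] [np.float64(0.001281814956559358), np.float64(0.00128181495655934)]
plate_left scene [346.2 330.9] 0.58
knob_left_face scene [275.9 266.3] 0.88
knob_left_face scene [436.6 269.6] 0.38
knob_left_face top [309.6 279.1] 0.75
    [ 0.4432 -0.0784  0.0506] [np.float64(0.0003620704920274816), np.float64(0.00036207049202751545)]
knob_right_face scene [343.9 330.2] 0.59
knob_right_face scene [262.3 329.6] 0.21
knob_right_face top [401.3 293.1] 0.56
    [ 0.4178 -0.2664  0.0552] [np.float64(0.0008689245695441786), np.float64(0.0008689245695441401)]
rim_left scene [279.4 251.5] 0.73
rim_left top [310.1 274.2] 0.88
    [ 0.4512 -0.0797  0.0812] [np.float64(0.0005945966952253623), np.float64(0.0005945966952254356)]
rim_right scene [354.9 318.2] 0.65
rim_right top [409.2 288.5] 0.89
    [ 0.4267 -0.2782  0.0853] [np.float64(0.0019029291256068336), np.float64(0.0019029291256069257)]
saucepan top [319.1 191.7] 0.58
frying_pan scene [434.7 269.6] 0.7
frying_pan scene [287.1 204. ] 0.27
frying_pan top [423.1 203.2] 0.72
    [ 0.5965 -0.304   0.0943] [np.float64(0.00016975476458679493), np.float64(0.00016975476458668917)]
scene [-0.0698 -0.6904  0.7897] 616.2531344185927
top [ 0.3721 -0.0897  1.1848] 554.4083948447688
wrist [0.1921 0.5456 0.3735] 339.8246642178203
```

View pics/scene1.png

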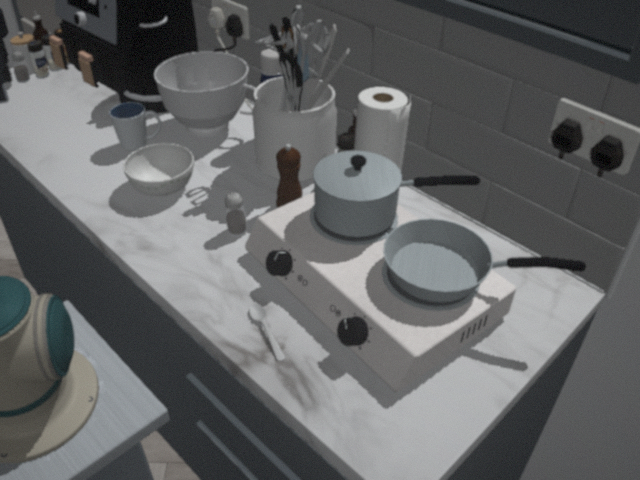

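View pics/top1.png

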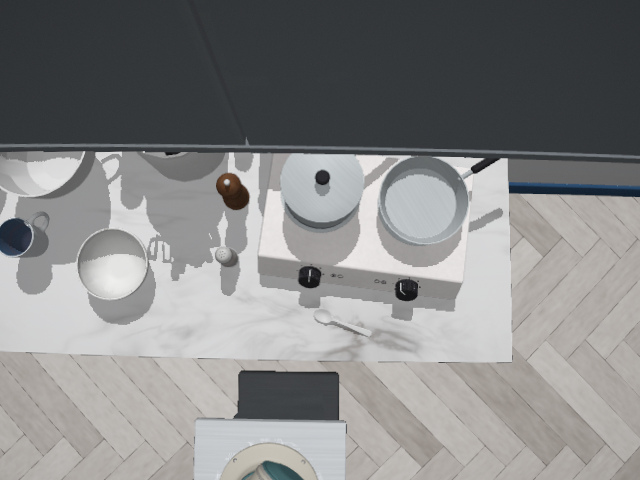

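Saucepan (320,185 in top) sits on the left plate, frying pan (423,200) on the right; left pointer is up and right pointer leans left. So the left knob needs a rub towards +y and the right knob a rub towards -y. Next I fit the hotplate pose.

```bash
cat >> h.py <<'E'
def toolR(): 
    q=manip.get_state()['ee_rot']; return Rot.from_quat([q[1],q[2],q[3],q[0]]).as_matrix()
E
python3 - <<'E'
from h import *
from scipy.optimize import least_squares
np.set_printoptions(precision=4,suppress=True)
ims={c:snap(c) for c in('scene','top')}
H={'hotplate':[0,0,0],'knob_left_face':[-149,100,59],'knob_right_face':[-149,-100,59],'rim_left':[-138,100,78],'rim_right':[-138,-100,78]}
obs=[]
for n in H:
  for c in ims:
    p=eyes.place_of(c,n)
    if p and p[0]['confidence']>.5: obs.append((n,c,np.array(p[0]['centre'])))
def T(p,X):
    c,s=np.cos(p[2]),np.sin(p[2]);X=np.array(X)/1000
    return np.array([p[0]+c*X[0]-s*X[1],p[1]+s*X[0]+c*X[1],X[2]])
f=lambda p:np.concatenate([proj(ims[c],T(p,H[n]))-uv for n,c,uv in obs])
r=least_squares(f,[.57,-.197,-.12],loss='soft_l1',f_scale=2)
print(r.x)
for (n,c,_),e in zip(obs,f(r.x).reshape(-1,2)): print(n,c,e)
for n in H: print(n,T(r.x,H[n]))
# overlay
im=ims['scene'];fr=im['frame'][:,:,::-1].copy();ft=ims['top']['frame'][:,:,::-1].copy()
L=[[-110,210,75],[-110,-210,75],[136,-210,75],[136,210,75],[-142,210,0],[-142,-210,0],[35,100,83],[35,-100,83],[-138,100,78],[-138,-100,78]]
for X in L:
    cv2.circle(fr,tuple(int(round(a)) for a in proj(im,T(r.x,X))),2,(0,0,255),-1)
    cv2.circle(ft,tuple(int(round(a)) for a in proj(ims['top'],T(r.x,X))),2,(0,0,255),-1)
o=np.hstack([cv2.resize(fr[180:420,230:530],(400,320)),cv2.resize(ft[140:380,230:530],(400,320))]);cv2.imwrite('pics/fit.png',o)
print(toolR(),manip.get_state()['position'])
E
```

```text
[ 0.5744 -0.1933 -0.1345]
hotplate scene [-0.0433  2.2982]
hotplate top [-1.1636  1.914 ]
knob_left_face scene [-0.818  -0.8851]
knob_left_face top [ 1.7784 -0.2885]
knob_right_face scene [ 0.0332 -1.1508]
knob_right_face top [0.833  1.5074]
rim_left top [ 0.6022 -0.8008]
rim_right top [-0.9    -3.4652]
hotplate [ 0.5744 -0.1933  0.    ]
knob_left_face [ 0.4402 -0.0742  0.059 ]
knob_right_face [ 0.4134 -0.2724  0.059 ]
rim_left [ 0.4511 -0.0757  0.078 ]
rim_right [ 0.4243 -0.2739  0.078 ]
[[-0.8935  0.4491  0.0001]
 [ 0.4491  0.8935  0.    ]
 [-0.      0.0001 -1.    ]] [0.2583 0.5138 0.2453]
```

View pics/fit.png

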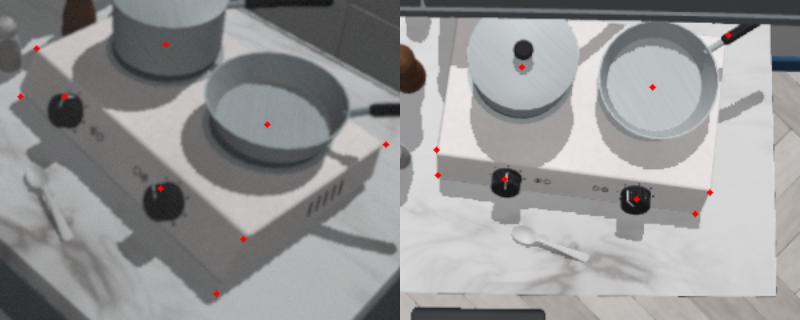

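```bash
python3 -m creep '[[0,-0.86,-0.9,0.05,-0.054],[0,-0.86,-0.9,0.05,-0.054],[0,-0.86,-0.9,0.05,-0.054],[0,-0.86,-0.9,0.05,-0.054],[0,-0.86,-0.9,0.05,-0.054],[0,-0.86,-0.9,0.05,-0.054],[0,-0.86,-0.9,0.05,-0.054],[0,-0.86,-0.9,0.05,-0.054],[0,-0.86,-0.9,0.05,-0.054],[0,-0.86,-0.9,0.05,-0.054]]' 20
python3 - <<'E'
from h import *
print(toolR()); d=np.array([.44,-.08,.22])-manip.get_state()['position']; print(d, toolR().T@d/.5)
E
```

```text
clock: 3.1
position: [0.4039, 0.0367, 0.2257]
ee_rot: [0.001, 0.063, 0.998, 0.0]
contact_force: [1.5, 0.2, 0.4]
width: 0.0004
gripper_force: 0.0
[[-9.92003806e-01  1.26198726e-01  1.52623649e-03]
 [ 1.26199197e-01  9.92004897e-01  2.15675635e-04]
 [-1.48681608e-03  4.06560871e-04 -9.99998812e-01]]
[ 0.03606316 -0.11670376 -0.00569272] [-0.1009885  -0.22244377  0.01144517]
```

```bash
python3 -m creep '[[0,-0.1,-0.22,0.01,0],[0,-0.1,-0.22,0.01,0],[0,-0.1,-0.22,0.01,0],[0,-0.1,-0.22,0.01,0],[0,-0.1,-0.22,0.01,0],[0,-0.1,-0.22,0.01,0]]'
python3 - <<'E'
from h import *
np.set_printoptions(precision=4,suppress=True)
print(toolR(),manip.get_state()['position'])
im=snap('wrist','w2.png'); np.save('w2.npy',im,allow_pickle=True)
for n,z in [('rim_left',.078),('knob_left_face',.059),('rim_right',.078),('knob_right_face',.059)]:
    for q in eyes.place_of('wrist',n)[:2]: print(n,q['confidence'],q['centre'],at_z(im,q['centre'],z))
E
```

```text
clock: 3.7
position: [0.4388, -0.0757, 0.2203]
ee_rot: [-0.0, 0.063, 0.998, 0.0]
contact_force: [0.0, 0.2, -1.1]
width: 0.0002
gripper_force: 0.0
[[-0.9921  0.1252 -0.0004]
 [ 0.1252  0.9921  0.0008]
 [ 0.0005  0.0008 -1.    ]] [ 0.4388 -0.0757  0.2203]
rim_left 0.96 [309.4, 235.8] [ 0.4463 -0.079   0.078 ]
knob_left_face 0.79 [308.2, 220.6] [ 0.4379 -0.079   0.059 ]
rim_right 0.91 [73.7, 241.4] [ 0.4261 -0.2786  0.078 ]
knob_right_face 0.8 [90.4, 222.3] [ 0.4149 -0.2723  0.059 ]
knob_right_face 0.45 [307.5, 411.2] [ 0.6453 -0.1065  0.059 ]
```

View pics/w2.png

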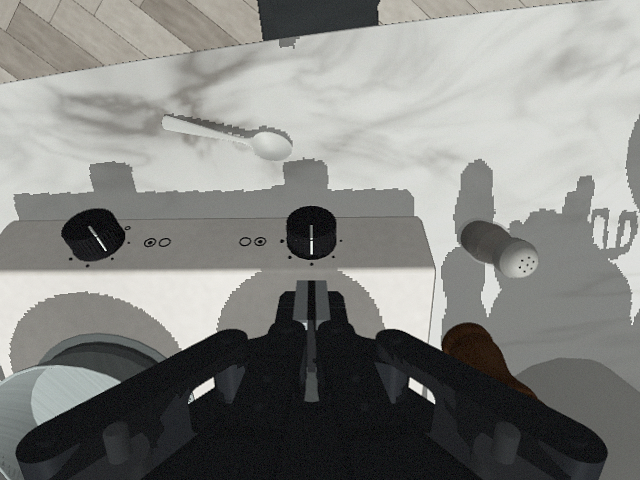

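Run:
```python
from h import *
np.set_printoptions(precision=4,suppress=True)
im=np.load('w2.npy',allow_pickle=True).item()
R=toolR();x=-R[:,0];y=R[:,1]   # hotplate axes if aligned
a=at_z(im,(433,269),.075);b=at_z(im,(20,269),.075);print(a,b,np.arctan2(-(a-b)[0],(a-b)[1]),(a-b)@y)
print('rimL from corner',a-.028*x-.110*y,'rimR',a-.028*x-.310*y)
print('knob mid from silhouette cols', at_z(im,(311,237),.07),at_z(im,(94,235),.07))
rim=np.array([.4475,-.0790,.078]);g=rim-.002*x-.0085*y;g[2]=.078+.014+.004
d=g-manip.get_state()['position'];print(g,R.T@d/.5)
```

```text
[0.4907 0.0241 0.075 ] [ 0.4455 -0.3386  0.075 ] -0.12380931450802365 0.3654744780701829
rimL from corner [ 0.4492 -0.0816  0.075 ] rimR [ 0.4243 -0.28    0.075 ]
knob mid from silhouette cols [ 0.4499 -0.0781  0.07  ] [ 0.4245 -0.2649  0.07  ]
[ 0.4445 -0.0872  0.096 ] [-0.0131 -0.0211  0.2491]
```

```bash
python3 -m creep '[[0,-0.013,-0.021,0.232,0],[0,-0.013,-0.021,0.232,0],[0,-0.013,-0.021,0.232,0],[0,-0.013,-0.021,0.232,0],[0,-0.013,-0.021,0.232,0],[0,-0.013,-0.021,0.232,0]]'
```

```text
clock: 4.55
position: [0.4458, -0.0882, 0.1059]
ee_rot: [0.002, 0.063, 0.998, -0.0]
contact_force: [-0.6, 0.4, -0.1]
width: -0.0
gripper_force: 0.0
```

```bash
python3 -m creep '[[0,0,0,0.01,0],[0,0,0,0.02,0],[0,0,0,0.022,0],[0,0,0,0.022,0]]'; python3 -m creep '[[0,0,0,0.004,0],[0,0,0,0.004,0],[0,0,0,0.004,0]]'
```

```text
clock: 4.95
position: [0.4443, -0.088, 0.0932]
ee_rot: [-0.0, 0.063, 0.998, 0.0]
contact_force: [-0.3, -0.2, 0.3]
width: 0.0001
gripper_force: 0.0
clock: 5.25
position: [0.4445, -0.088, 0.0913]
ee_rot: [0.0, 0.063, 0.998, 0.0]
contact_force: [-0.6, -0.7, -0.4]
width: 0.0002
gripper_force: 0.0
```

```bash
for i in 1; do python3 -m creep '[[0,0,0,0.002,0],[0,0,0,0.002,0],[0,0,0,0.002,0]]'; done; python3 -m creep '[[0,0,0,0.002,0],[0,0,0,0.002,0],[0,0,0,0.002,0]]'
```

```text
clock: 5.55
position: [0.4447, -0.0881, 0.0904]
ee_rot: [0.0, 0.063, 0.998, -0.0]
contact_force: [0.8, -0.1, 1.1]
width: 0.0
gripper_force: 0.4
clock: 5.85
position: [0.4447, -0.0884, 0.0899]
ee_rot: [0.0, 0.063, 0.998, -0.0]
contact_force: [-1.3, -0.5, 5.2]
width: 0.0001
gripper_force: 2.7
```

```bash
python3 -m creep '[[0,0,0,0.002,0],[0,0,0,0.002,0],[0,0,0,0.002,0]]'
```

```text
clock: 6.15
position: [0.4446, -0.0887, 0.0894]
ee_rot: [0.0, 0.063, 0.998, -0.001]
contact_force: [-2.4, -0.9, 10.1]
width: -0.0002
gripper_force: 5.2
```

```bash
python3 -m creep '[[0,0,0.002,0.001,0],[0,0,0.004,0.001,0],[0,0,0.006,0.001,0],[0,0,0.008,0.001,0],[0,0,0.01,0.001,0],[0,0,0.012,0.001,0],[0,0,0.012,0.001,0]]'
```

```text
clock: 6.85
position: [0.4459, -0.0839, 0.0901]
ee_rot: [0.001, 0.062, 0.998, -0.002]
contact_force: [-5.0, -4.1, 19.1]
width: -0.0001
gripper_force: 9.2
```

```bash
python3 -m creep '[[0,0,0.002,-0.002,0],[0,0,0.004,-0.002,0],[0,0,0.006,-0.002,0],[0,0,0.008,-0.002,0],[0,0,0.008,-0.002,0]]'
```

```text
clock: 7.35
position: [0.4469, -0.0783, 0.0907]
ee_rot: [0.002, 0.063, 0.998, -0.0]
contact_force: [-1.8, 0.9, 14.1]
width: 0.0002
gripper_force: 7.0
```

Run:
```python
from h import *
im=snap('scene');cv2.imwrite('pics/s3.png',cv2.resize(im['frame'][210:360,240:390,::-1],(600,600),interpolation=cv2.INTER_CUBIC))
```

```text
(no output)
```

View pics/s3.png

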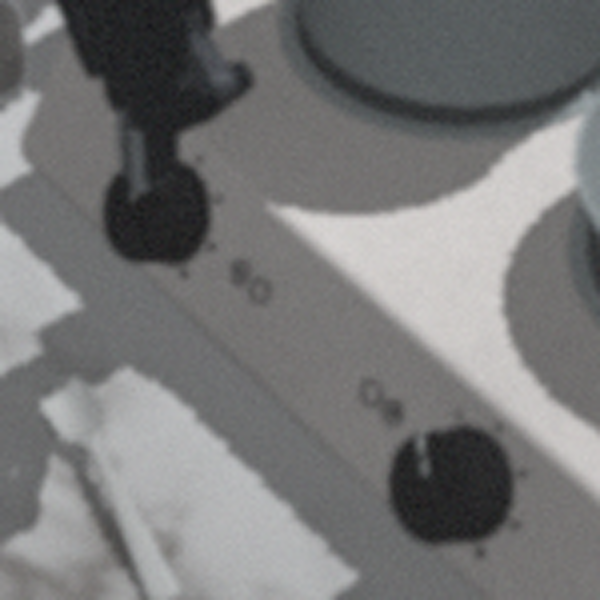

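The pointer is hidden by the finger (150,180), but the side force has reversed sign, so the knob is past half-way. I'll rub on to the click and lift.

```bash
python3 -m creep '[[0,0,0.002,-0.001,0],[0,0,0.004,-0.001,0],[0,0,0.006,-0.002,0],[0,0,0.008,-0.002,0],[0,0,0.01,-0.002,0],[0,0,0.01,-0.002,0]]'; python3 -m creep '[[0,0,0,-0.01,0],[0,0,0,-0.05,0],[0,0,0,-0.1,0],[0,0,0,-0.16,0],[0,0,0,-0.16,0]]'
python3 - <<'E'
from h import *
im=snap('scene');a=cv2.resize(im['frame'][240:360,245:385,::-1],(400,343),interpolation=cv2.INTER_CUBIC)
im=snap('wrist');b=cv2.resize(im['frame'][180:300,:,::-1],None,fx=1.2,fy=1.8)[:,:400*2]
b=cv2.resize(b,(800,225));o=np.zeros((570,800,3),np.uint8);o[:343,:400]=a;o[345:570]=b;cv2.imwrite('pics/s4.png',o)
E
```

```text
clock: 8.0
position: [0.4478, -0.0731, 0.0909]
ee_rot: [0.002, 0.063, 0.998, 0.0]
contact_force: [0.7, 1.7, 7.4]
width: -0.0002
gripper_force: 3.5
clock: 8.5
position: [0.4488, -0.0739, 0.1733]
ee_rot: [0.004, 0.063, 0.998, -0.001]
contact_force: [1.1, 0.3, 0.6]
width: 0.0003
gripper_force: 0.0
```

View pics/s4.png

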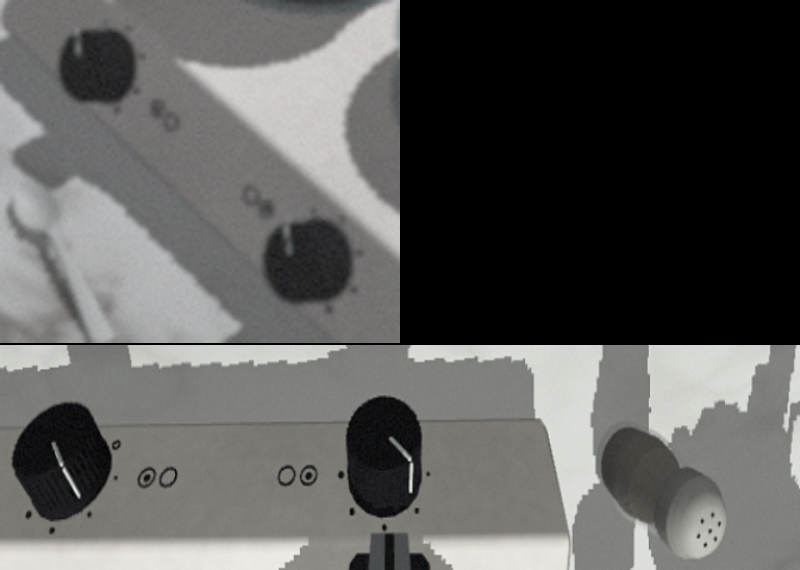

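Left knob pointer (78,45 in the crop) now leans 45° left, matching the right one: exactly one click down. Now I go to the right knob.

```bash
python3 -m creep '[[0,0,-0.395,0,0],[0,0,-0.395,0,0],[0,0,-0.395,0,0],[0,0,-0.395,0,0],[0,0,-0.395,0.06,0],[0,0,-0.395,0.13,0],[0,0,-0.395,0.13,0],[0,0,-0.395,0.13,0]]'; python3 -c "
from h import *
R=toolR();print(R.T@(np.array([.4238,-.2699,.0925])-manip.get_state()['position'])/.5)"
```

```text
clock: 9.4
position: [0.4206, -0.2683, 0.1038]
ee_rot: [-0.001, 0.063, 0.998, 0.001]
contact_force: [0.2, -0.9, 1.3]
width: -0.0
gripper_force: 0.0
[-0.00681439 -0.00243855  0.02255623]
```

```bash
python3 -m creep '[[0,-0.003,-0.002,0.015,0],[0,-0.005,-0.002,0.024,0],[0,-0.005,-0.002,0.024,0],[0,-0.005,-0.002,0.024,0]]';  python3 -m creep '[[0,0,0,0.002,0],[0,0,0,0.002,0],[0,0,0,0.002,0]]'
```

```text
clock: 9.8
position: [0.4242, -0.2703, 0.0933]
ee_rot: [0.0, 0.063, 0.998, -0.0]
contact_force: [0.1, 0.4, -0.1]
width: 0.0
gripper_force: 0.0
clock: 10.1
position: [0.4239, -0.2704, 0.092]
ee_rot: [0.0, 0.063, 0.998, -0.0]
contact_force: [-0.4, -0.1, 0.8]
width: 0.0
gripper_force: 0.0
```

```bash
python3 -m creep '[[0,0,0,0.003,0],[0,0,0,0.003,0],[0,0,0,0.003,0]]';  python3 -m creep '[[0,0,0,0.002,0],[0,0,0,0.002,0],[0,0,0,0.002,0]]'
```

```text
clock: 10.4
position: [0.424, -0.2707, 0.091]
ee_rot: [0.0, 0.063, 0.998, -0.0]
contact_force: [-1.0, 0.3, 5.1]
width: 0.0
gripper_force: 2.5
clock: 10.7
position: [0.424, -0.2709, 0.0908]
ee_rot: [0.0, 0.063, 0.998, -0.001]
contact_force: [-3.0, 0.1, 9.6]
width: -0.0002
gripper_force: 5.1
```

```bash
python3 -m creep '[[0,0,-0.002,0.001,0],[0,0,-0.004,0.001,0],[0,0,-0.006,0.001,0],[0,0,-0.008,0.001,0],[0,0,-0.01,0.001,0],[0,0,-0.01,0.001,0]]'
```

```text
clock: 11.3
position: [0.4238, -0.2753, 0.0907]
ee_rot: [0.001, 0.063, 0.998, -0.0]
contact_force: [-1.7, 3.6, 13.4]
width: -0.0
gripper_force: 6.8
```

```bash
python3 -m creep '[[0,0,-0.002,0,0],[0,0,-0.004,0,0],[0,0,-0.006,0,0],[0,0,-0.008,0,0],[0,0,-0.01,0,0],[0,0,-0.012,0,0],[0,0,-0.012,0,0]]'
```

```text
clock: 12.0
position: [0.4233, -0.2836, 0.0905]
ee_rot: [0.001, 0.063, 0.998, -0.002]
contact_force: [-1.7, -3.1, 8.2]
width: 0.0001
gripper_force: 4.1
```

Past half-way here too (side force reversed). I finish the stroke, lift clear and check.

```bash
python3 -m creep '[[0,0,-0.002,0,0],[0,0,-0.004,0,0],[0,0,-0.006,0,0],[0,0,-0.007,0,0],[0,0,-0.007,0,0]]'; python3 -m creep '[[0,0,0,-0.01,0],[0,0,0,-0.05,0],[0,0,0,-0.1,0],[0,0,0,-0.16,0],[0,0,0,-0.16,0]]'
python3 - <<'E'
from h import *
im=snap('scene');a=cv2.resize(im['frame'][240:360,245:385,::-1],(400,343),interpolation=cv2.INTER_CUBIC)
im2=snap('top');c=cv2.resize(im2['frame'][150:350,270:470,::-1],(343,343))
im=snap('wrist');b=cv2.resize(im['frame'][180:300,:,::-1],(800,225))
o=np.zeros((570,800,3),np.uint8);o[:343,:400]=a;o[:343,400:743]=c;o[345:570]=b;cv2.imwrite('pics/s5.png',o)
E
```

```text
clock: 12.5
position: [0.4227, -0.2863, 0.09]
ee_rot: [0.001, 0.063, 0.998, -0.002]
contact_force: [-0.1, -0.7, 6.3]
width: -0.0
gripper_force: 3.2
clock: 13.0
position: [0.424, -0.2863, 0.1726]
ee_rot: [0.003, 0.063, 0.998, -0.002]
contact_force: [-0.6, 0.2, -0.1]
width: -0.0001
gripper_force: 0.0
```

View pics/s5.png

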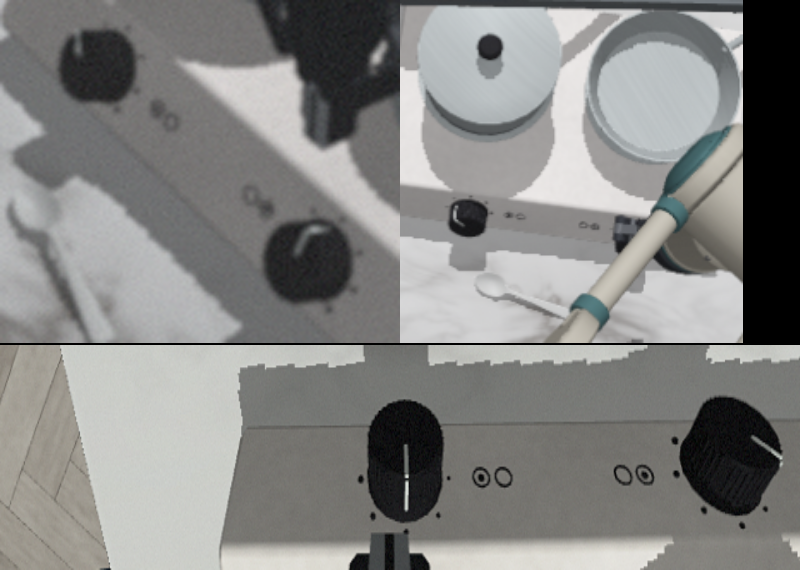

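The right pointer (405,475 in the wrist strip) now stands straight up. The left one is still one click down, and the pans and spoon haven't moved.

```bash
python3 -c "
from rig import manip
print(manip.sign_off())"
```

```text
the job is handed in; nothing more can be done
None
```

The left knob (saucepan) is one click down and the right knob (frying pan) one click up, both resting in their clicks; the arm was lifted clear and the job handed in just after 13 s, though the push briefly reached about 19 N on the left knob, above the suggested 8–15 N.

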